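Pack four machine feet in two layers with a separator sheet

TASK

Pack the second layer of machine feet: lay the separator sheet flat and squarely over the two feet that already stand in the packing tray, centred on the tray and lengthwise along it. Then pluck the two matching flanged feet from the pocket tray and stand them upright on the sheet, each directly over a foot below. Leave the feet below as they stand, the cone and the ring in their pockets, and everything else where it is.

Things in the scene. Friction and masses are not known exactly. Their poses are not given: they have to be found in the camera images.
- packing_tray: shallow light-wood packing tray, open on top, 75 x 170 mm outside (x, y), rim 14 mm high, walls and floor 5 mm thick; fixed to the table. Origin: centre of the underside; y along its length. Two feet stand in it, about 38 mm either side of its centre along y.
- low_foot_a: grey steel machine foot: round flange 36 mm in diameter and 6 mm thick below, round body 26 mm in diameter above it, flat top, 24 mm high in all, 0.08 kg. Origin: centre of the underside, z up along its axis. Stands in the packing tray (lower layer), base 5 mm above the table, on the tray's +y half.
- low_foot_b: grey steel machine foot: round flange 36 mm in diameter and 6 mm thick below, round body 26 mm in diameter above it, flat top, 24 mm high in all, 0.08 kg. Origin: centre of the underside, z up along its axis. Stands in the packing tray (lower layer), base 5 mm above the table, on the tray's -y half.
- separator: separator sheet: plain flat rectangle of plywood with a cork face up, 54 x 130 x 5 mm (x, y, z), 0.05 kg. Origin: centre of the underside; y along its length. At first it lies about centred on the rest block, overhanging it all round, underside 30 mm above the table.
- rest_block: wooden offcut 100 x 30 x 30 mm (x, y, z; x is its length), fixed to the table; the sheet lies on it, its y about along the block's x. Origin: centre of the underside.
- pocket_tray: wooden pocket tray, a block 56 x 210 x 16 mm (x, y, z), fixed to the table, with four round pockets 39 mm in diameter and 8 mm deep in a row along its y, at y = +75, +25, -25, -75 mm. Which part lies in which pocket varies. Origin: centre of the underside.
- foot_c: grey steel machine foot: round flange 36 mm in diameter and 6 mm thick below, round body 26 mm in diameter above it, flat top, 24 mm high in all, 0.08 kg. Origin: centre of the underside, z up along its axis. Stands in one pocket of the pocket tray, base 8 mm above the table; the body stands proud of the tray.
- foot_d: grey steel machine foot: round flange 36 mm in diameter and 6 mm thick below, round body 26 mm in diameter above it, flat top, 24 mm high in all, 0.08 kg. Origin: centre of the underside, z up along its axis. The same as foot_c, in another pocket.
- cone_buffer: steel cone, 36 mm in diameter at the foot, narrowing to 12 mm, 36 mm high, in a pocket of the pocket tray; not wanted. Origin: centre of the underside.
- collar: plain steel ring, 36 mm outside, 18 mm bore, 14 mm high, in a pocket of the pocket tray; not wanted. Origin: centre of the underside.
- brass_hinge: bystander: brass butt hinge lying flat, 60 x 49 x 9 mm. Origin: centre of the underside.
- screwdriver: bystander: screwdriver with yellow handle, 177 mm long, 25 mm thick, lying down. Origin: centre of the underside.
- screw_carton: bystander: small cardboard carton 60 x 85 x 41 mm. Origin: centre of the underside.
Mind the look-alikes: they are no part of the job. Leave any brown look-alike of the low_foot_b alone.

How it is judged:
By the outcome, as a careful person would: the job done as asked, in the order asked, and still so for the second after the job is handed in, with the robot touching nothing.
It also fails if it takes over 64 s, if anything falls off the work surface, if the arm or the gripper's body presses on something with over 40 N, if the wrist force passes 120 N, or if a joint passes its speed limit or range.

ROBOT

A 6-joint arm with a two-finger parallel gripper is mounted at the origin on a cart in front of the work surface, level with it; the furniture and walls round the work are solid. World frame = base frame: x ahead of the robot, y to its left, z up, the work surface at z = 0. Lengths are in m, angles in rad, forces in N, time in s.
With the tool pointing down it reaches from about 0.325 to 1 m from the base axis. Payload 5.1 kg.
Tool frame: the origin (TCP) lies midway between the tips of the shut fingers; the grasp point (between the pads) lies 19 mm behind it; z points along the fingers, y is the line along which they close (so a half turn about z gives the same grasp; the last joint's range is limited). The gripper opens to 85 mm and grips with 20 to 120 N. Pads are 22 mm wide; open, the fingers measure 114 mm over their backs; the gripper's body (76 mm by 85 mm) begins 54 mm behind the grasp point. The pads swing forward as they close: fully open they stand 13 mm farther back than shut.
Start: joints at [1.026, 0.124, 1.65, -0, 1.367, -0.083], TCP at [0.29, 0.582, 0.231] pointing down, gripper open.
Joint ranges: [-2.61, 2.61], [-1.02, 2.33], [0.03, 2.71], [-1.35, 4.49], [0.32, 2.68], [-2.91, 2.91]. Speed limits (rad/s): [2.57, 2.57, 3.14, 3.14, 3.14, 3.14].

INTERFACE

Orientations are given as [roll, pitch, yaw] about the fixed x, y, z axes, in that order (R = Rz(yaw) Ry(pitch) Rx(roll)).
In Python, from cell import robot, viewer gives the robot as it stands.
- The arm moves only by the tool step_arm, never from a script. Its argument "commands" is a list of rows, each a list of 3 entries, a list of its own where there are three numbers: the closure, from 0 (fully open) to 1 (shut), then the shift along the tool's x, y, z in m, then the turn about the tool's z in units of 5 degrees (1.0 is 5 degrees). A call has exactly 10 rows; each row is the pose to reach, as a shift and turn from the pose commanded when the call began, along the tool's axes at that moment; what a row does not reach only later rows make up. A row lasts 1/12 s, in which the tool goes at most 41.7 mm and 7.16 degrees, less where a joint would pass 70% of its speed; a pose out of reach is approached as far as the arm can. A call with a gripper value outside its range is refused whole. The fingers move at their own pace and stop on an object; the grip force is fixed at half the most. Time passes only in rows, so rows that repeat a pose let the fingers close, or fill a call up. It gives the time, the measured TCP pose, the force, the opening and the grip force at its end, in the units of the state.
- robot.sense(): the state, without advancing time (a new reading comes with each control period).
- viewer.read_camera(name): name is "scene" or "top" or "wrist"; returns a dict with "pixels" (384x512x3 uint8, blue, green, red), "range_z" (384x512 float32, m along the optical axis (not along the pixel's ray), 0 where there is no reading), "fovy" (degrees; the focal length in pixels is half the picture's height over the tangent of half this angle, whatever the lens; pixels are square), "cx", "cy" (the principal point, pixels), "distortion" ([k1, k2, p1, p2, k3] as OpenCV has them; the pictures are not rectified), "origin" and "attitude" of the camera in the world. Camera axes: x right, y up, looking along -z (the intrinsics and any distortion apply to the point x, -y, -z); pixel columns grow to the right and rows downward; lengths in m; the calibration is good to about 2 mm. A picture is of the moment at which its call begins.
- robot.close_job(): hands the job in; it is judged then, once.
The state is a dict: "clock": time; "joints": joint angles; "joint_vel": joint speeds; "joint_torque": joint torques, N m; "ee_pos": TCP position; "eef_rot": TCP orientation; "wrist_force": force on the tool from outside, world axes, zero at the start; "ft_torque": the same for the moment, N m; "finger_gap": finger opening in m; "finger_force": force on a finger pad.
Only numpy, scipy, OpenCV 4.12 (cv2) and the standard library are available. Lean on these libraries where they do the work, as an engineer would, in place of code of your own. Each camera call takes 0.05 s, during which the arm holds its last target. There are 200 camera calls.

## Working session

There is one attempt and no reset: what is moved stays moved. The work goes in short steps, Python scripts to look and compute and a tool call to move; the robot and the scene stay as the last step left them, time stands still between calls to the robot, and variables do not carry over. Pictures are saved under pics/ and viewed, at most 10 in all, crops included, and the job is handed in when it is done.

Besides the shell and the picture viewer there is one more tool, called after "Request:" in YAML: its name, and indented under it one key for each argument. step_arm: Moves the arm, as the interface text tells. Its arguments: {"type":"object","properties":{"commands":{"type":"array"}},"required":["commands"]}

```bash
mkdir -p pics; cat > h.py <<'E'
import numpy as np, cv2
from cell import robot, viewer
def cam(n):
    d=viewer.read_camera(n); h,w=d["pixels"].shape[:2]
    f=h/2/np.tan(np.radians(d["fovy"])/2)
    d["K"]=np.array([[f,0,d["cx"]],[0,f,d["cy"]],[0,0,1.]]); d["D"]=np.array(d["distortion"],float)
    a=np.array(d["attitude"],float)
    if a.size==3:
        from scipy.spatial.transform import Rotation as R
        a=R.from_euler("xyz",a).as_matrix()
    d["R"]=a.reshape(3,3); d["o"]=np.array(d["origin"]); return d
def rays(d,uv):
    p=cv2.undistortPoints(np.array(uv,float).reshape(-1,1,2),d["K"],d["D"]).reshape(-1,2)
    return np.c_[p[:,0],-p[:,1],-np.ones(len(p))]@d["R"].T
def onplane(d,uv,z):
    r=rays(d,uv); return d["o"]+r*((z-d["o"][2])/r[:,2:3])
def cloud(d):
    v,u=np.nonzero(d["range_z"]>0)
    return np.c_[u,v], d["o"]+rays(d,np.c_[u,v])*d["range_z"][v,u][:,None]
E
python3 - <<'E'
from h import *
for n in("scene","top","wrist"):
    d=cam(n); cv2.imwrite(f"pics/{n}0.png",d["pixels"]); print(n,d["o"],np.round(d["attitude"],3).tolist(),d["fovy"],d["D"])
    np.save(n+"0.npy",d,allow_pickle=True)
a=cv2.imread("pics/scene0.png");b=cv2.imread("pics/top0.png")
cv2.imwrite("pics/top0b.png",cv2.resize(b,(800,600),interpolation=cv2.INTER_CUBIC))
cv2.imwrite("pics/sw0.png",cv2.resize(np.hstack([a,cv2.imread("pics/wrist0.png")]),(800,300)))
print(robot.sense())
E
```

```text
scene [-0.01440668  0.17162722  0.68162419] [0.786, 0.014, -2.234] 55.418933414842634 [0.00994378 0.         0.         0.         0.        ]
top [ 0.34799131 -0.22959606  1.08670067] [0.133, 0.005, -1.563] 54.47735024201907 [-0.03525145  0.          0.          0.          0.        ]
wrist [0.22053163 0.61499755 0.37286827] [-0.304, 0.002, 1.108] 71.71820921469651 [-0.02573455  0.          0.          0.          0.        ]
{'clock': 0.15, 'joints': array([ 1.02637749e+00,  1.24385671e-01,  1.65136873e+00,  7.48230235e-07,
        1.36751791e+00, -8.25956876e-02]), 'joint_vel': array([ 0.00129626, -0.00067608, -0.00302752, -0.00084052, -0.00082826,
       -0.00118038]), 'joint_torque': array([-6.63271635e-05, -4.24227905e+01, -3.66013706e+01, -8.88034197e-05,
        4.65954188e-03, -3.27586133e-05]), 'ee_pos': array([0.28940037, 0.58148151, 0.23031077]), 'eef_rot': array([-3.13991878e+00, -1.39304950e-04,  2.67976924e+00]), 'wrist_force': array([-0.30908543, -0.73411367,  0.2284217 ]), 'ft_torque': array([-0.03190092, -0.030493  ,  0.03205342]), 'finger_force': 0.0, 'finger_gap': 0.08523429784645827}
```

View pics/top0b.png

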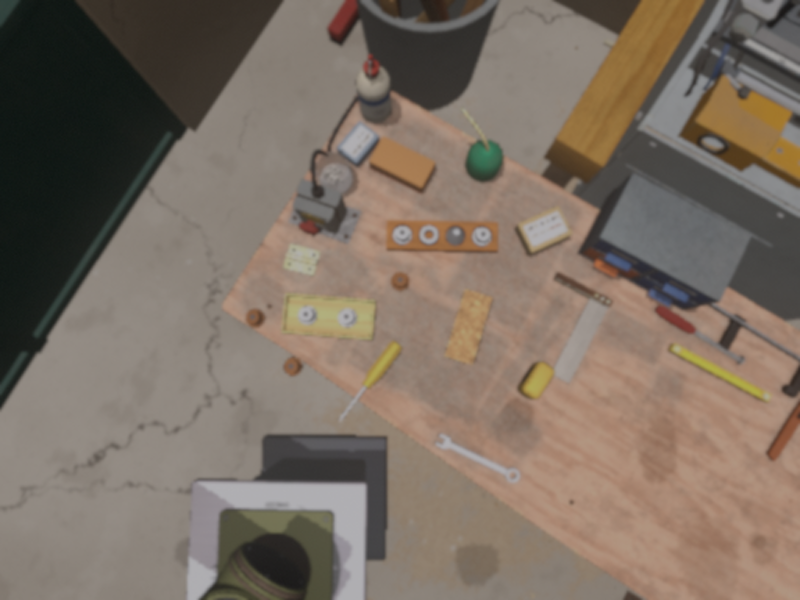

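View pics/sw0.png

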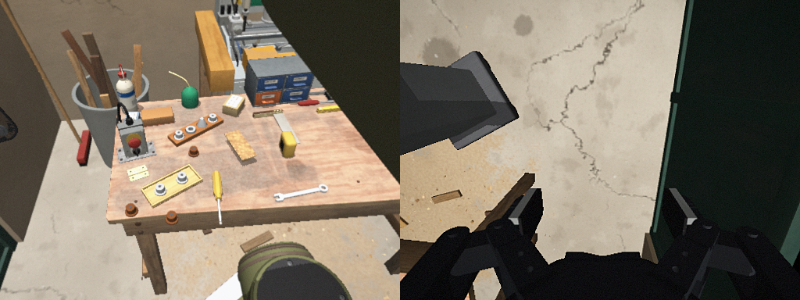

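The 800x600 top view shows these candidates:
- **Grey feet in the pocket tray:** (402,234) and (481,236), the flat-topped flanged ones I want.
- **Not wanted in the pocket tray:** ring (429,234) and cone (455,235).
- **Low feet in the packing tray:** (306,314) and (346,317).
- **Brown look-alikes:** (255,317), (292,366) and (400,281). I leave these alone.
- **Cork sheet:** (469,327). The yellow box (537,380) and the brown board (402,163) are other things.

The wrist view shows only the floor for now.

```bash
python3 - <<'E'
from h import *
d=np.load("top0.npy",allow_pickle=True).item()
s=512/800
names={"footL":(402,234,.032),"ring":(429,234,.022),"cone":(455,235,.044),"footR":(481,236,.032),"lowA":(306,314,.029),"lowB":(346,317,.029),"sep":(469,327,.035),"trayc":(330,317,.014),"hinge":(301,260,.009),"driver":(375,375,.012),"br1":(400,281,.02)}
for n,(u,v,z) in names.items(): print(n,np.round(onplane(d,[(u*s,v*s)],z)[0],3))
uv,P=cloud(d)
# depth map of things taller than 25mm in the region
for nm,(x0,x1,y0,y1,z0,z1) in {"sep":(.25,.5,-.45,-.22,.028,.045),"tall":(.2,.75,-.45,.15,.06,.6)}.items():
    m=(P[:,0]>x0)&(P[:,0]<x1)&(P[:,1]>y0)&(P[:,1]<y1)&(P[:,2]>z0)&(P[:,2]<z1)
    q=P[m]; print(nm,len(q),q.min(0).round(3),q.max(0).round(3),np.median(q,0).round(3))
    if nm=="sep": print(cv2.minAreaRect((q[:,:2]*1000).astype(np.float32)))
img=d["pixels"][130:250,170:330]
cv2.imwrite("pics/c0.png",cv2.resize(img,(800,600),interpolation=cv2.INTER_CUBIC))
w=np.load("wrist0.npy",allow_pickle=True).item()
from scipy.spatial.transform import Rotation as R
T=R.from_euler("xyz",[-3.13991878e+00,-1.39304950e-04,2.67976924e+00]).as_matrix()
print("cam in tool",T.T@(w["o"]-np.array([.2894,.58148,.23031])),(T.T@w["R"]).round(3))
E
```

```text
footL [ 0.603 -0.224  0.032]
ring [ 0.605 -0.274  0.022]
cone [ 0.599 -0.321  0.044]
footR [ 0.6   -0.37   0.032]
lowA [ 0.453 -0.05   0.029]
lowB [ 0.448 -0.123  0.029]
sep [ 0.431 -0.346  0.035]
trayc [ 0.449 -0.092  0.014]
hinge [ 0.557 -0.034  0.009]
driver [ 0.343 -0.176  0.012]
br1 [ 0.516 -0.221  0.02 ]
sep 890 [ 0.315 -0.449  0.028] [ 0.5   -0.301  0.044] [ 0.432 -0.345  0.034]
((411.947509765625, -390.32562255859375), (169.60586547851562, 134.8872833251953), 65.13712310791016)
tall 1184 [ 0.311 -0.45   0.06 ] [ 0.75  -0.033  0.179] [ 0.647 -0.082  0.11 ]
cam in tool [ 0.07660847 -0.00091876 -0.14254627] [[-0.001  0.954  0.299]
 [ 1.     0.001  0.001]
 [ 0.     0.299 -0.954]]
```

View pics/c0.png

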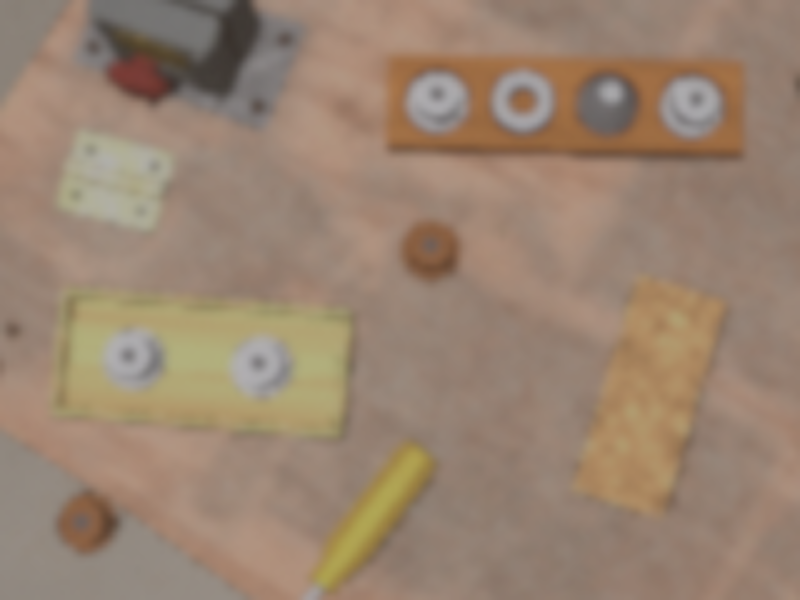

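The crop confirms the choice: flat-topped flanged grey feet at (437,97) and (692,104), ring (522,101), cone (607,101). The packing tray is at (205,362) with its two low feet, and the sheet at (650,395). I go over the tray for a wrist look first.

```bash
cat >> h.py <<'E'
from scipy.spatial.transform import Rotation as Rn
def tool():
    s=robot.sense(); return s["ee_pos"],Rn.from_euler("xyz",s["eef_rot"]).as_matrix(),s
def plan(x,y,z,yawdeg,p=None,yaw=None):
    q,T,s=tool(); q=q if p is None else np.array(p)
    y0=np.degrees(s["eef_rot"][2]) if yaw is None else yaw
    a=np.radians(y0); T=np.array([[np.cos(a),np.sin(a),0],[np.sin(a),-np.cos(a),0],[0,0,-1]])
    dy=(yawdeg-y0+180)%360-180
    print("shift mm",(T.T@(np.array([x,y,z])-q)*1000).round(1),"turn",round(-dy/5,2))
E
python3 - <<'E'
from h import *
plan(.449,-.09,.19,88)
plan(.37,.245,.19,120)
E
```

```text
shift mm [-442.1 -530.    40.3] turn 13.11
shift mm [-222.1 -265.3   40.3] turn 6.71
```

Request:
step_arm:
  commands:
    - [0,[-26,-31,0],0.6]
    - [0,[-51,-61,2],1.2]
    - [0,[-76,-91,4],2.0]
    - [0,[-101,-121,8],2.6]
    - [0,[-126,-151,12],3.4]
    - [0,[-151,-181,17],4.0]
    - [0,[-176,-211,22],4.8]
    - [0,[-201,-241,27],5.6]
    - [0,[-226,-271,32],6.2]
    - [0,[-251,-301,36],6.8]

```text
clock: 0.98
ee_pos: [0.3857, 0.1756, 0.2065]
eef_rot: [3.141, 0.0, 2.084]
wrist_force: [1.6, 0.9, -0.2]
finger_gap: 0.0851
finger_force: 0.0
```

```bash
python3 - <<'E'
from h import *
print(tool()[2]["ee_pos"],tool()[2]["eef_rot"])
plan(.449,-.09,.19,88)
E
```

```text
[0.38572634 0.17560756 0.20645939] [3.14113141e+00 1.51882583e-04 2.08442902e+00]
shift mm [-262.4  -75.4   16.5] turn 6.29
```

Request:
step_arm:
  commands:
    - [0,[-30,-8,2],0.7]
    - [0,[-60,-16,4],1.4]
    - [0,[-90,-24,6],2.1]
    - [0,[-120,-32,8],2.8]
    - [0,[-150,-40,10],3.5]
    - [0,[-180,-50,12],4.2]
    - [0,[-210,-60,14],4.9]
    - [0,[-240,-68,15],5.6]
    - [0,[-262,-75,16],6.3]
    - [0,[-262,-75,16],6.3]

```text
clock: 1.82
ee_pos: [0.4875, -0.2279, 0.1802]
eef_rot: [-3.141, -0.0, 1.534]
wrist_force: [0.9, -0.2, 0.7]
finger_gap: 0.0854
finger_force: 0.0
```

```bash
python3 - <<'E'
from h import *
d=cam("wrist"); np.save("wrist1.npy",d,allow_pickle=True); cv2.imwrite("pics/w1.png",d["pixels"])
print(tool()[2]["ee_pos"],tool()[2]["eef_rot"],tool()[2]["clock"])
E
```

```text
[ 0.48848948 -0.23396743  0.17974693] [3.14120981 0.00449752 1.53202785] 1.8667
```

View pics/w1.png

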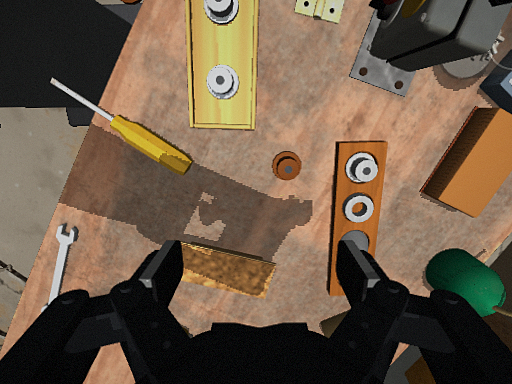

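The wrist view shows the packing tray at (222,60), the brown foot (287,165), the feet tray (358,215) and the sheet at (228,268). I wrote millimetres where metres were due, so the rows only ran clipped, without harm; from here on I use metres.

```bash
python3 - <<'E'
from h import *
plan(.46,-.13,.2,88)
E
```

```text
shift mm [102.8 -32.5 -20.3] turn -0.04
```

Request:
step_arm:
  commands:
    - [0,[0.025,-0.008,-0.005],0]
    - [0,[0.05,-0.016,-0.01],0]
    - [0,[0.075,-0.024,-0.015],0]
    - [0,[0.103,-0.032,-0.02],0]
    - [0,[0.103,-0.032,-0.02],0]
    - [0,[0.103,-0.032,-0.02],0]
    - [0,[0.103,-0.032,-0.02],0]
    - [0,[0.103,-0.032,-0.02],0]
    - [0,[0.103,-0.032,-0.02],0]
    - [0,[0.103,-0.032,-0.02],0]

```text
clock: 2.7
ee_pos: [0.4592, -0.1223, 0.2003]
eef_rot: [-3.141, -0.0, 1.536]
wrist_force: [-0.4, -0.4, 0.0]
finger_gap: 0.0855
finger_force: 0.0
```

```bash
python3 - <<'E'
from h import *
d=cam("wrist"); np.save("wrist2.npy",d,allow_pickle=True); cv2.imwrite("pics/w2.png",d["pixels"])
print(tool()[2]["ee_pos"],tool()[2]["eef_rot"],tool()[2]["clock"])
hsv=cv2.cvtColor(d["pixels"],cv2.COLOR_BGR2HSV)
uv,P=cloud(d)
near=np.zeros((384,512),bool); m=(np.abs(P[:,0]-.449)<.08)&(np.abs(P[:,1]+.09)<.13); near[uv[m,1],uv[m,0]]=1
# pale yellow tray colour
mk=((hsv[...,0]>20)&(hsv[...,0]<35)&(hsv[...,1]>70)&near).astype(np.uint8)
cs,_=cv2.findContours(mk,0,1); c=max(cs,key=cv2.contourArea)
W=onplane(d,c.reshape(-1,2),.014)[:,:2]*1000
print("tray",cv2.minAreaRect(W.astype(np.float32)),cv2.boundingRect(c))
# tops by depth
def tops(x,y,z0,z1,r):
    m=(np.hypot(P[:,0]-x,P[:,1]-y)<r)&(P[:,2]>z0)&(P[:,2]<z1)
    if m.sum()<5: return None
    (cx,cy),rr=cv2.minEnclosingCircle((P[m][:,:2]*1000).astype(np.float32)); return m.sum(),round(cx,1),round(cy,1),round(rr,1),np.median(P[m],0).round(4)
for n,x,y,z0,z1 in(("lowA",.453,-.05,.023,.04),("lowB",.448,-.123,.023,.04),("C",.603,-.224,.026,.04),("D",.6,-.37,.026,.04),("ring",.605,-.274,.02,.03)): print(n,tops(x,y,z0,z1,.03))
E
```

```text
[ 0.45917355 -0.12229223  0.20032884] [-3.14093760e+00 -1.46995281e-04  1.53562238e+00] 2.75
tray ((458.01495361328125, -78.68368530273438), (152.60780334472656, 64.28947448730469), 86.17530059814453) (231, 70, 57, 128)
lowA (np.int64(415), 455.1, -46.3, 12.9, array([ 0.455 , -0.0463,  0.029 ]))
lowB (np.int64(349), 451.2, -121.1, 12.9, array([ 0.4509, -0.1204,  0.029 ]))
C (np.int64(311), 607.9, -221.7, 13.8, array([ 0.6064, -0.2206,  0.032 ]))
D None
ring None
```

View pics/w2.png

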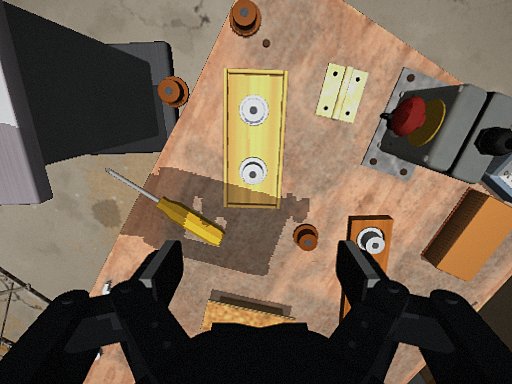

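Wrist view: the whole tray shows at (254,138) with low feet (253,110) and (253,172), and foot_c at (373,240). The depth is clean, so I fit the tray rim from it and then move over the sheet.

```bash
python3 - <<'E'
from h import *
d=np.load("wrist2.npy",allow_pickle=True).item(); uv,P=cloud(d)
m=(np.abs(P[:,0]-.455)<.06)&(np.abs(P[:,1]+.087)<.11)&(P[:,2]>.0115)&(P[:,2]<.018)
Q=P[m]; r1=np.hypot(Q[:,0]-.455,Q[:,1]+.0463)>.025; r2=np.hypot(Q[:,0]-.451,Q[:,1]+.1205)>.025
Q=Q[r1&r2]; print(len(Q),cv2.minAreaRect((Q[:,:2]*1000).astype(np.float32)))
plan(.432,-.345,.19,163)
plan(.46,-.39,.22,88)
E
```

```text
1620 ((446.44140625, -100.57891845703125), (199.0366668701172, 87.25629425048828), 85.5099868774414)
shift mm [-223.5  -19.3   10.3] turn -15.0
shift mm [-267.5   10.2  -19.7] turn -0.0
```

Request:
step_arm:
  commands:
    - [0,[-0.035,0.001,-0.003],0]
    - [0,[-0.07,0.002,-0.006],0]
    - [0,[-0.105,0.003,-0.01],0]
    - [0,[-0.14,0.004,-0.012],0]
    - [0,[-0.175,0.005,-0.015],0]
    - [0,[-0.21,0.007,-0.018],0]
    - [0,[-0.245,0.008,-0.02],0]
    - [0,[-0.28,0.01,-0.02],0]
    - [0,[-0.307,0.01,-0.02],0]
    - [0,[-0.307,0.01,-0.02],0]

```text
clock: 3.58
ee_pos: [0.4577, -0.4337, 0.22]
eef_rot: [-3.141, 0.001, 1.532]
wrist_force: [-0.8, 0.3, 0.9]
finger_gap: 0.085
finger_force: 0.0
```

Request:
step_arm:
  commands:
    - [0,[0,0,0],0]
    - [0,[0,0,0],0]
    - [0,[0,0,0],0]
    - [0,[0,0,0],0]
    - [0,[0,0,0],0]
    - [0,[0,0,0],0]
    - [0,[0,0,0],0]
    - [0,[0,0,0],0]
    - [0,[0,0,0],0]
    - [0,[0,0,0],0]

```text
clock: 4.42
ee_pos: [0.4587, -0.4288, 0.2207]
eef_rot: [3.142, 0.0, 1.537]
wrist_force: [0.6, 0.6, 0.2]
finger_gap: 0.0851
finger_force: 0.0
```

```bash
python3 - <<'E'
from h import *
d=cam("wrist"); np.save("wrist3.npy",d,allow_pickle=True); cv2.imwrite("pics/w3.png",d["pixels"])
s=tool()[2]; print(s["ee_pos"],s["eef_rot"],s["clock"])
def rect(Q): (c,s,a)=cv2.minAreaRect((Q[:,:2]*1000).astype(np.float32)); print(len(Q),np.round(c,1),np.round(s,1),round(a,2),Q[:,2].mean().round(4))
uv,P=cloud(d)
m=(np.hypot(P[:,0]-.432,P[:,1]+.345)<.09)&(P[:,2]>.0325)&(P[:,2]<.038); rect(P[m])
m=(np.hypot(P[:,0]-.606,P[:,1]+.37)<.03)&(P[:,2]>.03)&(P[:,2]<.034); rect(P[m])
m=(np.hypot(P[:,0]-.606,P[:,1]+.222)<.03)&(P[:,2]>.03)&(P[:,2]<.034); rect(P[m])
m=(np.abs(P[:,0]-.606)<.05)&(np.abs(P[:,1]+.3)<.13)&(P[:,2]>.014)&(P[:,2]<.0175); rect(P[m])
d=np.load("wrist2.npy",allow_pickle=True).item(); uv,P=cloud(d)
c=np.array([.4535,-.0835]); a=np.radians(86.8)
for i in range(4):
    ax=np.array([np.cos(a),np.sin(a)]); nx=np.array([ax[1],-ax[0]])
    D=P[:,:2]-c; L,X=D@ax,D@nx
    m=(np.abs(L)<.09)&(np.abs(X)<.042)&(P[:,2]>.0125)&(P[:,2]<.0155)&((np.abs(X)>.028)|(np.abs(L)>.075))
    Q=P[m]; r=cv2.minAreaRect((Q[:,:2]*1000).astype(np.float32)); rect(Q)
    c=np.array(r[0])/1000
    wl,wr=m&(X>.03)&(abs(L)<.07),m&(X<-.03)&(abs(L)<.07)
    ang=[np.polyfit(L[k],X[k],1)[0] for k in(wl,wr)]; print(np.degrees(ang),wl.sum(),wr.sum(),X[wl].mean(),X[wr].mean(),np.degrees(a)); a-=np.mean(ang)
E
```

```text
[ 0.45866949 -0.42888055  0.22062276] [-3.14158654e+00 -1.30733813e-05  1.53658728e+00] 4.4667
5203 [ 434.2 -343.7] [ 53.9 130.5] 73.12 0.035
348 [ 606.3 -372.5] [23.7 25.8] 88.39 0.0321
0 [0. 0.] [0. 0.] 0.0 nan
4245 [ 606.7 -319.5] [164.7  57.6] 89.52 0.0159
1430 [453.  -86.2] [169.3  75. ] 85.91 0.0138
[0.50800203 0.60032165] 412 438 0.03455291761848979 -0.03503008453242798 86.8
1430 [453.  -86.2] [169.3  75. ] 85.91 0.0138
[0.02366714 0.08286895] 410 434 0.03487031630508052 -0.03473368087714338 86.24583816115089
1430 [453.  -86.2] [169.3  75. ] 85.91 0.0138
[-0.02953719  0.02966804] 410 434 0.03486628833342002 -0.03473858989521353 86.19257011383746
1430 [453.  -86.2] [169.3  75. ] 85.91 0.0138
[-0.02960254  0.0296027 ] 410 434 0.0348662833676837 -0.034738595906070646 86.192504689347<stdin>:4: RuntimeWarning: Mean of empty slice.
  ret = ret.dtype.type(ret / rcount)
```

View pics/w3.png

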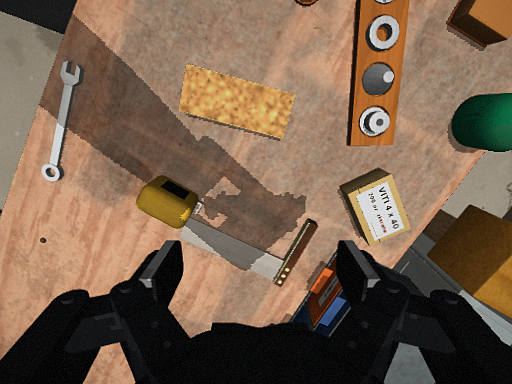

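Wrist view: the sheet is clear at (237,100), foot_d at (375,122), with the cone and ring above it in the tray. The sheet is centred at (434.2, -343.7) mm with its long axis at 163.1°, and the tray at (453.0, -86.2) with its axis at 86.1°.

```bash
python3 - <<'E'
from h import *
plan(.4342,-.3437,.10,163.1)
E
```

```text
shift mm [ 84.3 -27.4 120.6] turn -15.01
```

Request:
step_arm:
  commands:
    - [0,[0.01,-0.003,0.012],-1.4]
    - [0,[0.02,-0.006,0.024],-2.8]
    - [0,[0.03,-0.009,0.036],-4.2]
    - [0,[0.04,-0.012,0.048],-5.6]
    - [0,[0.05,-0.015,0.06],-7.0]
    - [0,[0.058,-0.018,0.072],-8.4]
    - [0,[0.066,-0.021,0.084],-9.8]
    - [0,[0.074,-0.024,0.096],-11.2]
    - [0,[0.08,-0.026,0.11],-12.6]
    - [0,[0.084,-0.027,0.12],-14.0]

```text
clock: 5.3
ee_pos: [0.434, -0.3431, 0.0994]
eef_rot: [3.141, -0.001, 2.765]
wrist_force: [-0.9, 0.2, -0.1]
finger_gap: 0.0854
finger_force: 0.0
```

Request:
step_arm:
  commands:
    - [0,[0,0,0],-1]
    - [0,[0,0,0],-1]
    - [0,[0,0,0],-1]
    - [0,[0,0,0],-1]
    - [0,[0,0,0],-1]
    - [0,[0,0,0],-1]
    - [0,[0,0,0],-1]
    - [0,[0,0,0],-1]
    - [0,[0,0,0],-1]
    - [0,[0,0,0],-1]

```text
clock: 6.13
ee_pos: [0.4346, -0.344, 0.1007]
eef_rot: [-3.142, 0.0, 2.845]
wrist_force: [-0.3, -0.2, -0.0]
finger_gap: 0.0853
finger_force: 0.0
```

```bash
python3 - <<'E'
from h import *
plan(.4342,-.3437,.0145,163.1); s=tool()[2]; print(s["ee_pos"],s["eef_rot"],s["joints"])
d=cam("wrist"); uv,P=cloud(d)
m=(np.hypot(P[:,0]-.434,P[:,1]+.344)<.09)&(P[:,2]>.0325)&(P[:,2]<.038); print(cv2.minAreaRect((P[m][:,:2]*1000).astype(np.float32)))
E
```

```text
shift mm [ 0.5  0.2 86.2] turn -0.01
[ 0.43458132 -0.34403455  0.10067771] [-3.14158469e+00  3.66944205e-05  2.84540453e+00] [-7.66485252e-01  3.28122861e-02  1.97737632e+00  1.05247104e-05
  1.13136772e+00 -2.04109793e+00]
((433.9248046875, -343.7069091796875), (54.130165100097656, 129.36187744140625), 73.10740661621094)
```

Request:
step_arm:
  commands:
    - [0,[0,0,0.02],0]
    - [0,[0,0,0.04],0]
    - [0,[0,0,0.06],0]
    - [0,[0,0,0.075],0]
    - [0,[0,0,0.086],0]
    - [0,[0,0,0.086],0]
    - [0,[0,0,0.086],0]
    - [0,[0,0,0.086],0]
    - [0,[0,0,0.086],0]
    - [0,[0,0,0.086],0]

```text
clock: 7.02
ee_pos: [0.4353, -0.3447, 0.016]
eef_rot: [-3.141, 0.002, 2.846]
wrist_force: [0.6, -0.5, 0.0]
finger_gap: 0.0858
finger_force: 0.0
```

Request:
step_arm:
  commands:
    - [0.2,[0,0,0],0]
    - [0.3,[0,0,0],0]
    - [0.4,[0,0,0],0]
    - [0.5,[0,0,0],0]
    - [0.6,[0,0,0],0]
    - [0.7,[0,0,0],0]
    - [0.8,[0,0,0],0]
    - [0.9,[0,0,0],0]
    - [1,[0,0,0],0]
    - [1,[0,0,0],0]

```text
clock: 7.85
ee_pos: [0.4349, -0.3443, 0.0155]
eef_rot: [-3.141, 0.001, 2.846]
wrist_force: [-0.9, 2.1, 5.7]
finger_gap: 0.052
finger_force: 62.0
```

Request:
step_arm:
  commands:
    - [1,[0,0,0],0]
    - [1,[0,0,0],0]
    - [1,[0,0,-0.004],0]
    - [1,[0,0,-0.01],0]
    - [1,[0,0,-0.02],0]
    - [1,[0,0,-0.03],0]
    - [1,[0,0,-0.045],0]
    - [1,[0,0,-0.06],0]
    - [1,[0,0,-0.06],0]
    - [1,[0,0,-0.06],0]

```text
clock: 8.68
ee_pos: [0.4354, -0.3448, 0.0763]
eef_rot: [-3.14, 0.003, 2.846]
wrist_force: [0.2, -0.2, 0.1]
finger_gap: 0.0515
finger_force: 62.6
```

```bash
cat >> h.py <<'E'
def plane(P):
    c=P.mean(0); n=np.linalg.svd(P-c,full_matrices=False)[2][2]; return n*np.sign(n[2])
E
python3 - <<'E'
from h import *
s=tool()[2]; print(s["ee_pos"],s["eef_rot"],s["finger_gap"])
d=cam("wrist"); cv2.imwrite("pics/w4.png",d["pixels"]); uv,P=cloud(d); zt=s["ee_pos"][2]+.0205
m=(np.hypot(P[:,0]-.434,P[:,1]+.344)<.085)&(abs(P[:,2]-zt)<.012); Q=P[m]; print(cv2.minAreaRect((Q[:,:2]*1000).astype(np.float32)),Q[:,2].mean(),np.degrees(plane(Q)[:2]))
plan(.453,-.0862,.10,86.1)
E
```

```text
[ 0.43538379 -0.34480681  0.07634361] [-3.14002126e+00  3.03406414e-03  2.84559916e+00] 0.051487098462017045
((424.5244140625, -342.4688720703125), (79.4967269897461, 109.8329849243164), 72.91018676757812) 0.0962425141670732 [-0.2271756   0.86214101]
shift mm [ 57.7 252.1 -24.9] turn 15.39
```

View pics/w4.png

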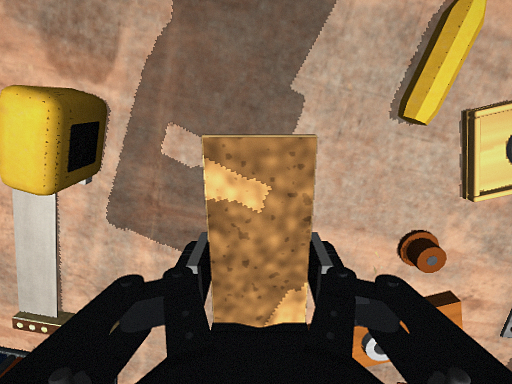

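The sheet is held square and level in the grip, from (203,135) to (317,325), with everything clear below. I turn it and carry it over the tray.

Request:
step_arm:
  commands:
    - [1,[0.005,0.02,-0.005],1.0]
    - [1,[0.01,0.045,-0.01],2.2]
    - [1,[0.018,0.075,-0.015],3.5]
    - [1,[0.026,0.105,-0.02],4.8]
    - [1,[0.034,0.135,-0.025],6.1]
    - [1,[0.042,0.165,-0.025],7.4]
    - [1,[0.048,0.195,-0.025],8.7]
    - [1,[0.053,0.22,-0.025],10.0]
    - [1,[0.056,0.24,-0.025],11.3]
    - [1,[0.057,0.252,-0.025],12.6]

```text
clock: 9.57
ee_pos: [0.4525, -0.0841, 0.0983]
eef_rot: [-3.14, -0.001, 1.742]
wrist_force: [-0.4, -0.9, -0.6]
finger_gap: 0.052
finger_force: 62.7
```

Request:
step_arm:
  commands:
    - [1,[0,0,0],1.2]
    - [1,[0,0,0],2.2]
    - [1,[0,0,0],2.8]
    - [1,[0,0,0],2.8]
    - [1,[0,0,0],2.8]
    - [1,[0,0,0],2.8]
    - [1,[0,0,0],2.8]
    - [1,[0,0,0],2.8]
    - [1,[0,0,0],2.8]
    - [1,[0,0,0],2.8]

```text
clock: 10.4
ee_pos: [0.4536, -0.0864, 0.0997]
eef_rot: [3.142, 0.0, 1.502]
wrist_force: [0.3, -0.7, 0.2]
finger_gap: 0.0523
finger_force: 62.7
```

```bash
python3 - <<'E'
from h import *
q,T,s=tool(); print(s["ee_pos"],np.degrees(s["eef_rot"]),s["finger_gap"])
d=cam("wrist"); cv2.imwrite("pics/w5.png",d["pixels"])
uv,P=cloud(d); L=(P-q)@T   # tool coords
m=(L[:,0]>.0)&(L[:,0]<.08)&(abs(L[:,1])<.035)&(abs(L[:,2]+.02)<.012); Q=L[m]
n=plane(Q); print("tool-frame sheet: front",Q[:,0].max(),np.percentile(Q[:,0],99.5),"y",Q[:,1].min(),Q[:,1].max(),"z",Q[:,2].mean(),"tilt deg",np.degrees(n[:2]))
F=[ (L[m][np.abs(Q[:,1]-y)<.002,0].max()) for y in(-.02,-.01,0,.01,.02)]; print(np.round(F,4), "yaw err deg",np.degrees(np.polyfit([-.02,-.01,0,.01,.02],F,1)[0]))
plan(.453,-.0872,.04,86.1)
E
```

```text
[ 0.45356798 -0.086404    0.09965858] [1.79997422e+02 7.01940164e-04 8.60472204e+01] 0.0523016649884545
tool-frame sheet: front 0.06500243854442128 0.06484409381228615 y -0.03497845462668202 0.03499867314141856 z -0.01985580107282163 tilt deg [-0.8976547  -0.73164721]
[0.065  0.065  0.065  0.0649 0.0649] yaw err deg -0.09476660378149337
shift mm [-0.8 -0.5 59.7] turn -0.01
```

Request:
step_arm:
  commands:
    - [1,[0,-0.0005,0.02],0]
    - [1,[0,-0.0005,0.04],0]
    - [1,[0,-0.0005,0.06],0]
    - [1,[0,-0.0005,0.07],0]
    - [1,[0,-0.0005,0.077],0]
    - [1,[0,-0.0005,0.081],0]
    - [1,[0,-0.0005,0.083],0]
    - [1,[0,-0.0005,0.0845],0]
    - [1,[0,-0.0005,0.0845],0]
    - [1,[0,-0.0005,0.0845],0]

```text
clock: 11.28
ee_pos: [0.4537, -0.0865, 0.0159]
eef_rot: [3.14, 0.0, 1.502]
wrist_force: [-0.3, -0.2, -0.1]
finger_gap: 0.0522
finger_force: 62.7
```

```bash
python3 - <<'E'
from h import *
q,T,s=tool(); print(s["ee_pos"],s["wrist_force"],s["finger_gap"])
E
```

```text
[ 0.45371331 -0.08649999  0.01590637] [-0.25809275 -0.1801623  -0.09466714] 0.052172220266687934
```

Request:
step_arm:
  commands:
    - [1,[0,0,0.0005],0]
    - [1,[0,0,0.001],0]
    - [1,[0,0,0.0013],0]
    - [1,[0,0,0.0013],0]
    - [1,[0,0,0.0013],0]
    - [1,[0,0,0.0013],0]
    - [1,[0,0,0.0013],0]
    - [1,[0,0,0.0013],0]
    - [1,[0,0,0.0013],0]
    - [1,[0,0,0.0013],0]

```text
clock: 12.12
ee_pos: [0.4535, -0.0865, 0.0144]
eef_rot: [3.141, 0.0, 1.502]
wrist_force: [-1.3, 0.4, 6.1]
finger_gap: 0.0522
finger_force: 63.2
```

Request:
step_arm:
  commands:
    - [0.36,[0,0,0],0]
    - [0.33,[0,0,0],0]
    - [0.3,[0,0,0],0]
    - [0.25,[0,0,0],0]
    - [0.15,[0,0,0],0]
    - [0,[0,0,0],0]
    - [0,[0,0,0],0]
    - [0,[0,0,0],0]
    - [0,[0,0,0],0]
    - [0,[0,0,0],0]

```text
clock: 12.95
ee_pos: [0.4531, -0.0863, 0.0138]
eef_rot: [3.142, 0.0, 1.502]
wrist_force: [0.0, 0.0, -0.1]
finger_gap: 0.0852
finger_force: 0.0
```

Request:
step_arm:
  commands:
    - [0,[0,0,-0.005],0]
    - [0,[0,0,-0.02],0]
    - [0,[0,0,-0.04],0]
    - [0,[0,0,-0.07],0]
    - [0,[0,0,-0.1],0]
    - [0,[-0.02,0,-0.13],0]
    - [0,[-0.05,0,-0.16],0]
    - [0,[-0.05,0,-0.16],0]
    - [0,[-0.05,0,-0.16],0]
    - [0,[-0.05,0,-0.16],0]

```text
clock: 13.78
ee_pos: [0.4492, -0.136, 0.1735]
eef_rot: [-3.141, -0.001, 1.501]
wrist_force: [-0.9, -0.7, -0.5]
finger_gap: 0.0854
finger_force: 0.0
```

```bash
python3 - <<'E'
from h import *
q,T,s=tool(); print(s["ee_pos"],s["eef_rot"])
d=cam("wrist"); cv2.imwrite("pics/w6.png",d["pixels"]); uv,P=cloud(d)
m=(np.hypot(P[:,0]-.453,P[:,1]+.0862)<.085)&(abs(P[:,2]-.034)<.008); Q=P[m]; print(len(Q),cv2.minAreaRect((Q[:,:2]*1000).astype(np.float32)),Q[:,2].mean(),"tilt",np.degrees(plane(Q)[:2]))
m=(np.hypot(P[:,0]-.607,P[:,1]+.222)<.03)&(P[:,2]>.03)&(P[:,2]<.034); print("C",cv2.minEnclosingCircle((P[m][:,:2]*1000).astype(np.float32)),m.sum())
E
```

```text
[ 0.44923998 -0.13600663  0.17350129] [-3.14113706e+00 -5.00630599e-04  1.50102091e+00]
6453 ((453.3502197265625, -86.88233184814453), (129.53594970703125, 54.21353530883789), 86.07868194580078) 0.03398773874519805 tilt [ 0.01109843 -0.02367713]
C ((607.7321166992188, -222.14288330078125), 12.974940299987793) 318
```

View pics/w6.png

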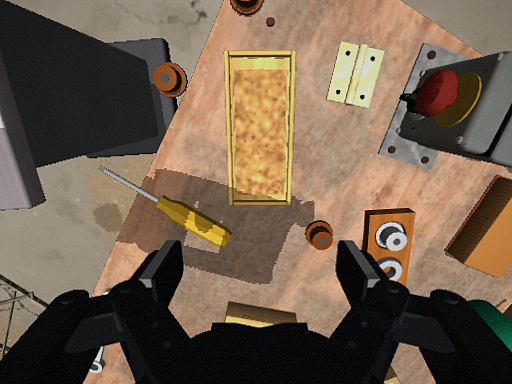

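The sheet lies flat in the tray at (262,130), centred within 1 mm and square. Next is foot_c at (390,238).

```bash
python3 - <<'E'
from h import *
plan(.6076,-.2222,.10,89)
E
```

```text
shift mm [-75.5 164.5  72.5] turn -0.59
```

Request:
step_arm:
  commands:
    - [0,[-0.015,0.03,0],0]
    - [0,[-0.03,0.06,0],-0.2]
    - [0,[-0.045,0.09,0.01],-0.4]
    - [0,[-0.06,0.12,0.025],-0.6]
    - [0,[-0.07,0.145,0.04],-0.6]
    - [0,[-0.0755,0.1645,0.055],-0.6]
    - [0,[-0.0755,0.1645,0.0725],-0.6]
    - [0,[-0.0755,0.1645,0.0725],-0.6]
    - [0,[-0.0755,0.1645,0.0725],-0.6]
    - [0,[-0.0755,0.1645,0.0725],-0.6]

```text
clock: 14.67
ee_pos: [0.6079, -0.2219, 0.1008]
eef_rot: [-3.14, -0.001, 1.555]
wrist_force: [-0.6, -0.0, 0.3]
finger_gap: 0.0851
finger_force: 0.0
```

```bash
python3 - <<'E'
from h import *
d=cam("wrist"); uv,P=cloud(d)
m=(np.hypot(P[:,0]-.607,P[:,1]+.222)<.03)&(P[:,2]>.03)&(P[:,2]<.034); print("C",cv2.minEnclosingCircle((P[m][:,:2]*1000).astype(np.float32)),m.sum())
plan(.6076,-.2222,.019,89)
E
```

```text
C ((608.1124267578125, -221.6529083251953), 13.012066841125488) 667
shift mm [ 0.1 -0.8 82.9] turn 0.02
```

Request:
step_arm:
  commands:
    - [0,[0,0,0.02],0]
    - [0,[0.0003,0,0.04],0]
    - [0,[0.0003,0,0.06],0]
    - [0,[0.0003,0,0.072],0]
    - [0,[0.0003,0,0.079],0]
    - [0,[0.0003,0,0.0815],0]
    - [0,[0.0003,0,0.0815],0]
    - [0,[0.0003,0,0.0815],0]
    - [0,[0.0003,0,0.0815],0]
    - [0,[0.0003,0,0.0815],0]

```text
clock: 15.55
ee_pos: [0.6093, -0.223, 0.0212]
eef_rot: [3.14, 0.001, 1.554]
wrist_force: [0.5, -0.2, 0.1]
finger_gap: 0.0852
finger_force: 0.0
```

Request:
step_arm:
  commands:
    - [0.3,[0,0,0],0]
    - [0.4,[0,0,0],0]
    - [0.5,[0,0,0],0]
    - [0.55,[0,0,0],0]
    - [0.6,[0,0,0],0]
    - [0.65,[0,0,0],0]
    - [0.7,[0,0,0],0]
    - [0.8,[0,0,0],0]
    - [1,[0,0,0],0]
    - [1,[0,0,0],0]

```text
clock: 16.38
ee_pos: [0.6087, -0.2227, 0.0201]
eef_rot: [3.141, 0.0, 1.554]
wrist_force: [-1.5, 0.3, 2.0]
finger_gap: 0.0232
finger_force: 58.9
```

Request:
step_arm:
  commands:
    - [1,[0,0,0],0]
    - [1,[0,0,-0.003],0]
    - [1,[0,0,-0.008],0]
    - [1,[0,0,-0.015],0]
    - [1,[0,0,-0.025],0]
    - [1,[0,0,-0.04],0]
    - [1,[0,0,-0.06],0]
    - [1,[0,0,-0.08],0]
    - [1,[0,0,-0.08],0]
    - [1,[0,0,-0.08],0]

```text
clock: 17.22
ee_pos: [0.6099, -0.2232, 0.1027]
eef_rot: [3.137, 0.002, 1.554]
wrist_force: [0.7, 0.9, -0.8]
finger_gap: 0.0232
finger_force: 58.9
```

```bash
cat >> h.py <<'E'
def held(zt):
    q,T,s=tool(); d=cam("wrist"); uv,P=cloud(d); L=(P-q)@T
    m=(abs(L[:,1])<.011)&(abs(L[:,0])<.02)&(abs(L[:,2]+zt)<.004); Q=L[m]
    c=cv2.minEnclosingCircle((Q[:,:2]*1000).astype(np.float32))
    print("TCP",q.round(4),"gap",s["finger_gap"].round(4),"top in tool",np.round(c[0],1),round(c[1],1),"x",Q[:,0].min(),Q[:,0].max(),"z",np.median(Q[:,2]).round(4),len(Q),"tilt",np.degrees(plane(Q)[:2])); return d
E
python3 - <<'E'
from h import *
d=held(.012); cv2.imwrite("pics/w7.png",cv2.resize(d["pixels"][150:350,150:360],None,fx=2.5,fy=2.5))
plan(.4551,-.0463,.12,89)
E
```

```text
Traceback (most recent call last):
  File "h.py", line 35, in held
    print("TCP",q.round(4),"gap",s["finger_gap"].round(4),"top in tool",np.round(c[0],1),round(c[1],1),"x",Q[:,0].min(),Q[:,0].max(),"z",np.median(Q[:,2]).round(4),len(Q),"tilt",np.degrees(plane(Q)[:2])); return d
                                 ^^^^^^^^^^^^^^^^^^^^^
AttributeError: 'float' object has no attribute 'round'
```

```bash
sed -i 's/s\["finger_gap"\].round(4)/s["finger_gap"]/' h.py
python3 - <<'E'
from h import *
d=held(.012); cv2.imwrite("pics/w7.png",cv2.resize(d["pixels"][150:350,150:360],None,fx=2.5,fy=2.5))
plan(.4551,-.0463,.12,89)
E
```

```text
TCP [ 0.6088 -0.2227  0.1006] gap 0.023283625416506606 top in tool [ 1.  -0.1] 13.2 x -0.011841242177425694 0.013893073006715408 z -0.0119 1461 tilt [-1.81673906 -0.22074848]
shift mm [ 173.5 -155.8  -20.8] turn 0.01
```

View pics/w7.png

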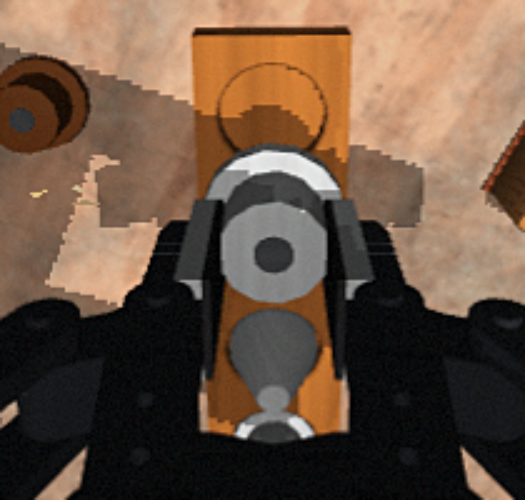

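Foot_c is held clear of its pocket, at (272,250) in the crop, about 2° off upright, which is harmless. I carry it over low_foot_a at (455.1, -46.3).

Request:
step_arm:
  commands:
    - [1,[0.01,-0.03,-0.01],0]
    - [1,[0.03,-0.055,-0.02],0]
    - [1,[0.055,-0.08,-0.02],0]
    - [1,[0.08,-0.105,-0.02],0]
    - [1,[0.105,-0.125,-0.02],0]
    - [1,[0.13,-0.14,-0.02],0]
    - [1,[0.155,-0.15,-0.02],0]
    - [1,[0.173,-0.156,-0.02],0]
    - [1,[0.173,-0.156,-0.02],0]
    - [1,[0.173,-0.156,-0.02],0]

```text
clock: 18.15
ee_pos: [0.4544, -0.0463, 0.1185]
eef_rot: [-3.14, -0.0, 1.556]
wrist_force: [0.9, -0.5, 0.0]
finger_gap: 0.0234
finger_force: 59.0
```

Request:
step_arm:
  commands:
    - [1,[0,0,0.015],0]
    - [1,[0,0,0.03],0]
    - [1,[0,0,0.045],0]
    - [1,[0,0,0.055],0]
    - [1,[0,0,0.06],0]
    - [1,[0,0,0.06],0]
    - [1,[0,0,0.06],0]
    - [1,[0,0,0.06],0]
    - [1,[0,0,0.06],0]
    - [1,[0,0,0.06],0]

```text
clock: 18.98
ee_pos: [0.4561, -0.0471, 0.0607]
eef_rot: [3.14, 0.0, 1.554]
wrist_force: [1.1, 0.4, -0.3]
finger_gap: 0.0227
finger_force: 59.0
```

```bash
python3 - <<'E'
from h import *
held(.012)
plan(.4551,-.0468,.0465,89)
E
```

```text
TCP [ 0.4561 -0.0471  0.0607] gap 0.02266997698370349 top in tool [ 0.5 -0.2] 13.3 x -0.012659121003602131 0.013720944970307508 z -0.0119 1466 tilt [-1.83708515 -0.15322953]
shift mm [ 0.3 -0.9 14.1] turn 0.01
```

Request:
step_arm:
  commands:
    - [1,[0.0002,-0.0007,0.005],0]
    - [1,[0.0002,-0.0007,0.008],0]
    - [1,[0.0002,-0.0007,0.0105],0]
    - [1,[0.0002,-0.0007,0.012],0]
    - [1,[0.0002,-0.0007,0.013],0]
    - [1,[0.0002,-0.0007,0.0135],0]
    - [1,[0.0002,-0.0007,0.014],0]
    - [1,[0.0002,-0.0007,0.014],0]
    - [1,[0.0002,-0.0007,0.014],0]
    - [1,[0.0002,-0.0007,0.014],0]

```text
clock: 19.87
ee_pos: [0.4549, -0.0468, 0.0461]
eef_rot: [3.141, 0.0, 1.554]
wrist_force: [-0.7, 0.4, 1.9]
finger_gap: 0.0236
finger_force: 59.2
```

Request:
step_arm:
  commands:
    - [0.72,[0,0,0.0004],0]
    - [0.7,[0,0,0.0004],0]
    - [0.68,[0,0,0.0004],0]
    - [0.66,[0,0,0.0004],0]
    - [0.63,[0,0,0.0004],0]
    - [0.6,[0,0,0],0]
    - [0.5,[0,0,0],0]
    - [0.4,[0,0,0],0]
    - [0.3,[0,0,0],0]
    - [0.3,[0,0,0],0]

```text
clock: 20.7
ee_pos: [0.4547, -0.0468, 0.0458]
eef_rot: [3.142, -0.0, 1.554]
wrist_force: [0.5, 0.2, 0.1]
finger_gap: 0.06
finger_force: 0.0
```

Request:
step_arm:
  commands:
    - [0.3,[0,0,-0.01],0]
    - [0.3,[0,0,-0.025],0]
    - [0.2,[0,0,-0.045],0]
    - [0,[0,0,-0.07],0]
    - [0,[-0.02,0,-0.1],0]
    - [0,[-0.05,0.01,-0.12],0]
    - [0,[-0.07,0.02,-0.12],0]
    - [0,[-0.09,0.03,-0.12],0]
    - [0,[-0.09,0.03,-0.12],0]
    - [0,[-0.09,0.03,-0.12],0]

```text
clock: 21.53
ee_pos: [0.4834, -0.1379, 0.1665]
eef_rot: [3.141, -0.0, 1.552]
wrist_force: [-0.6, 0.5, -0.1]
finger_gap: 0.0855
finger_force: 0.0
```

```bash
cat > chk.py <<'E'
from h import *
d=cam("wrist"); cv2.imwrite("pics/chk%d.png"%(robot.sense()["clock"]*100),d["pixels"]); uv,P=cloud(d)
def circ(n,x,y,z):
    m=(np.hypot(P[:,0]-x,P[:,1]-y)<.025)&(abs(P[:,2]-z)<.0035)
    if m.sum()<20: print(n,"none"); return
    Q=P[m]; c=cv2.minEnclosingCircle((Q[:,:2]*1000).astype(np.float32)); print(n,np.round(c[0],1),round(c[1],1),"z",Q[:,2].mean().round(4),"tilt",np.degrees(plane(Q)[:2]).round(2),m.sum())
circ("upA",.4551,-.0463,.058); circ("upB",.451,-.1208,.058); circ("D",.606,-.3725,.032)
m=(np.hypot(P[:,0]-.453,P[:,1]+.0865)<.085)&(abs(P[:,2]-.034)<.003); Q=P[m]; print(cv2.minAreaRect((Q[:,:2]*1000).astype(np.float32)),Q[:,2].mean())
print(tool()[2]["clock"])
E
python3 chk.py; python3 -c "
from h import *
plan(.6068,-.3725,.10,89)"
```

```text
upA [455.1 -46.4] 12.7 z 0.0581 tilt [-0.18 -1.31] 668
upB none
D none
((453.17437744140625, -86.62815856933594), (130.08624267578125, 54.53295135498047), 86.02787017822266) 0.033995927844237765
21.5833
shift mm [-233.1  127.9   66. ] turn 0.0
```

Request:
step_arm:
  commands:
    - [0,[-0.03,0.015,0],0]
    - [0,[-0.06,0.03,0.005],0]
    - [0,[-0.09,0.045,0.01],0]
    - [0,[-0.12,0.06,0.015],0]
    - [0,[-0.15,0.08,0.02],0]
    - [0,[-0.18,0.1,0.03],0]
    - [0,[-0.21,0.12,0.045],0]
    - [0,[-0.233,0.128,0.065],0]
    - [0,[-0.233,0.128,0.065],0]
    - [0,[-0.233,0.128,0.065],0]

```text
clock: 22.42
ee_pos: [0.6063, -0.3713, 0.098]
eef_rot: [-3.137, -0.003, 1.554]
wrist_force: [-0.0, 0.3, -0.0]
finger_gap: 0.0853
finger_force: 0.0
```

```bash
python3 chk.py; python3 -c "
from h import *
plan(.6068,-.3725,.0195,89)"
```

```text
upA none
upB none
D [ 606.2 -371.7] 13.0 z 0.032 tilt [0.03 1.32] 700
((0.0, 0.0), (0.0, 0.0), 0.0) nan
22.4667
shift mm [-1.5  0.  80.3] turn 0.01chk.py:8: RuntimeWarning: Mean of empty slice.
  m=(np.hypot(P[:,0]-.453,P[:,1]+.0865)<.085)&(abs(P[:,2]-.034)<.003); Q=P[m]; print(cv2.minAreaRect((Q[:,:2]*1000).astype(np.float32)),Q[:,2].mean())
  ret = ret.dtype.type(ret / rcount)
```

Request:
step_arm:
  commands:
    - [0,[-0.0008,0,0.02],0]
    - [0,[-0.0008,0,0.04],0]
    - [0,[-0.0008,0,0.06],0]
    - [0,[-0.0008,0,0.072],0]
    - [0,[-0.0008,0,0.078],0]
    - [0,[-0.0008,0,0.081],0]
    - [0,[-0.0008,0,0.081],0]
    - [0,[-0.0008,0,0.081],0]
    - [0,[-0.0008,0,0.081],0]
    - [0,[-0.0008,0,0.081],0]

```text
clock: 23.3
ee_pos: [0.608, -0.3737, 0.0213]
eef_rot: [3.14, 0.001, 1.554]
wrist_force: [-0.3, -0.4, -0.1]
finger_gap: 0.0854
finger_force: 0.0
```

Request:
step_arm:
  commands:
    - [0.3,[0,0,0],0]
    - [0.4,[0,0,0],0]
    - [0.5,[0,0,0],0]
    - [0.55,[0,0,0],0]
    - [0.6,[0,0,0],0]
    - [0.65,[0,0,0],0]
    - [0.7,[0,0,0],0]
    - [0.8,[0,0,0],0]
    - [1,[0,0,0],0]
    - [1,[0,0,0],0]

```text
clock: 24.13
ee_pos: [0.6074, -0.3733, 0.0201]
eef_rot: [3.141, 0.0, 1.554]
wrist_force: [0.5, 0.2, 2.2]
finger_gap: 0.0233
finger_force: 59.0
```

Request:
step_arm:
  commands:
    - [1,[0,0,0],0]
    - [1,[0,0,-0.003],0]
    - [1,[0,0,-0.008],0]
    - [1,[0,0,-0.015],0]
    - [1,[0,0,-0.025],0]
    - [1,[0,0,-0.045],0]
    - [1,[0,0,-0.07],0]
    - [1,[0,0,-0.1],0]
    - [1,[0,0,-0.1],0]
    - [1,[0,0,-0.1],0]

```text
clock: 24.97
ee_pos: [0.6091, -0.3745, 0.1244]
eef_rot: [3.136, 0.004, 1.554]
wrist_force: [-0.1, 0.9, -0.4]
finger_gap: 0.0233
finger_force: 58.9
```

```bash
python3 - <<'E'
from h import *
held(.012)
plan(.4511,-.1209,.12,89)
E
```

```text
TCP [ 0.6091 -0.3745  0.1244] gap 0.023338602399140356 top in tool [ 1.4 -0.4] 13.4 x -0.011817251734766719 0.014289487342381422 z -0.0119 1464 tilt [-1.59699363 -0.02621759]
shift mm [ 250.  -161.     1.6] turn 0.01
```

Request:
step_arm:
  commands:
    - [1,[0.03,-0.02,0],0]
    - [1,[0.06,-0.04,0],0]
    - [1,[0.09,-0.06,0],0]
    - [1,[0.12,-0.08,0],0]
    - [1,[0.15,-0.1,0],0]
    - [1,[0.18,-0.12,0],0]
    - [1,[0.21,-0.137,0],0]
    - [1,[0.235,-0.152,0],0]
    - [1,[0.2485,-0.16,0],0]
    - [1,[0.2485,-0.16,0],0]

```text
clock: 25.85
ee_pos: [0.4486, -0.1191, 0.1175]
eef_rot: [-3.137, -0.002, 1.557]
wrist_force: [0.4, 0.4, -1.5]
finger_gap: 0.023
finger_force: 59.0
```

Request:
step_arm:
  commands:
    - [1,[0,0,0.015],0]
    - [1,[0,0,0.03],0]
    - [1,[0,0,0.045],0]
    - [1,[0,0,0.055],0]
    - [1,[0,0,0.06],0]
    - [1,[0,0,0.06],0]
    - [1,[0,0,0.06],0]
    - [1,[0,0,0.06],0]
    - [1,[0,0,0.06],0]
    - [1,[0,0,0.06],0]

```text
clock: 26.68
ee_pos: [0.4521, -0.1223, 0.0607]
eef_rot: [3.14, 0.001, 1.554]
wrist_force: [-0.4, 0.2, -0.8]
finger_gap: 0.0233
finger_force: 59.0
```

```bash
python3 - <<'E'
from h import *
held(.012)
plan(.4511,-.1215,.0461,89)
E
```

```text
TCP [ 0.4521 -0.1223  0.0607] gap 0.023336595994880752 top in tool [ 1.2 -0. ] 13.5 x -0.01236248859206495 0.01456786974129963 z -0.012 1473 tilt [-1.92673945 -0.59363851]
shift mm [ 0.7 -0.9 14.5] turn 0.01
```

Request:
step_arm:
  commands:
    - [1,[0.0005,-0.0007,0.005],0]
    - [1,[0.0005,-0.0007,0.008],0]
    - [1,[0.0005,-0.0007,0.0105],0]
    - [1,[0.0005,-0.0007,0.012],0]
    - [1,[0.0005,-0.0007,0.013],0]
    - [1,[0.0005,-0.0007,0.0135],0]
    - [1,[0.0005,-0.0007,0.014],0]
    - [1,[0.0005,-0.0007,0.0142],0]
    - [1,[0.0005,-0.0007,0.0142],0]
    - [1,[0.0005,-0.0007,0.0142],0]

```text
clock: 27.57
ee_pos: [0.451, -0.1216, 0.046]
eef_rot: [3.141, 0.0, 1.554]
wrist_force: [-2.2, -0.0, 3.2]
finger_gap: 0.0233
finger_force: 59.2
```

Request:
step_arm:
  commands:
    - [0.72,[0,0,0.0003],0]
    - [0.7,[0,0,0.0003],0]
    - [0.68,[0,0,0.0003],0]
    - [0.66,[0,0,0.0003],0]
    - [0.63,[0,0,0.0003],0]
    - [0.6,[0,0,0],0]
    - [0.5,[0,0,0],0]
    - [0.4,[0,0,0],0]
    - [0.3,[0,0,0],0]
    - [0.3,[0,0,0],0]

```text
clock: 28.4
ee_pos: [0.4508, -0.1215, 0.0456]
eef_rot: [3.142, 0.0, 1.554]
wrist_force: [0.3, -0.2, 0.2]
finger_gap: 0.0599
finger_force: 0.0
```

Request:
step_arm:
  commands:
    - [0.3,[0,0,-0.01],0]
    - [0.3,[0,0,-0.025],0]
    - [0.2,[0,0,-0.045],0]
    - [0,[0,0,-0.07],0]
    - [0,[-0.01,0,-0.1],0]
    - [0,[-0.02,0,-0.12],0]
    - [0,[-0.03,0,-0.12],0]
    - [0,[-0.03,0,-0.12],0]
    - [0,[-0.03,0,-0.12],0]
    - [0,[-0.03,0,-0.12],0]

```text
clock: 29.23
ee_pos: [0.4492, -0.1509, 0.164]
eef_rot: [-3.139, -0.002, 1.554]
wrist_force: [0.1, -0.2, 0.5]
finger_gap: 0.0854
finger_force: 0.0
```

```bash
python3 chk.py; cp pics/chk2*.png /tmp; ls -t pics|head -1; cp pics/$(ls -t pics|head -1) pics/final.png
```

```text
upA [455.2 -46.3] 13.0 z 0.0582 tilt [-0.21  0.03] 707
upB [ 451.  -120.3] 13.0 z 0.058 tilt [-0.07  0.37] 563
D none
((453.40191650390625, -86.4896240234375), (130.206298828125, 54.07301712036133), 86.11222839355469) 0.03398481430973906
29.2833
chk2928.png
```

View pics/final.png

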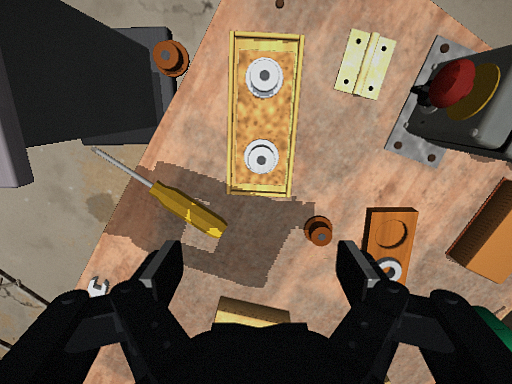

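Both feet stand upright on the flat sheet at (264,77) and (261,155), within 1 mm of being over the feet below. The other things I can see in this view are where they were. I hand the job in.

```bash
python3 -c "
from cell import robot
print(robot.close_job())"
```

```text
the job is handed in; nothing more can be done
None
```

The job is handed in at 29 s: the sheet lies flat and square, centred on the tray within about 0.5 mm, and both grey feet stand upright on it within about 1 mm of being directly over the feet below.

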